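Pack the Advent treat tray by wrapper colour

ROBOT

A 7-joint arm with a two-finger parallel gripper is mounted at the origin on the work surface. World frame = base frame: x ahead of the robot, y to its left, z up, the work surface at z = 0. Lengths are in m, angles in rad, forces in N, time in s.
With the tool pointing down it reaches from about 0.4 to 0.875 m from the base axis. Payload 19.3 kg.
Tool frame: the origin (TCP) lies at the very end of the fingers, on their centre line; the grasp point (between the pads) lies 19 mm behind it; z points along the fingers, y is the line along which they close (so a half turn about z gives the same grasp; the last joint's range is limited). The gripper opens to 85 mm and grips with 20 to 120 N. Pads are 22 mm wide; open, the fingers measure 114 mm over their backs; the gripper's body (76 mm by 85 mm) begins 54 mm behind the grasp point. The pads swing forward as they close: fully open they stand 13 mm farther back than shut.
Start: joints at [-0.07, 0.521, -0.036, 1.599, 0.021, 1.021, -0.113], TCP at [0.625, -0, 0.231] pointing down, gripper open.
Joint ranges: [-2.91, 2.91], [-0.3, 2.13], [-1.5, 1.42], [0.17, 2.43], [-1.26, 4.41], [0.16, 1.93], [-2.52, 2.52]. Speed limits (rad/s): [1.89, 1.89, 2.39, 2.39, 3.01, 3.01, 3.01].

INTERFACE

Orientations are given as [roll, pitch, yaw] about the fixed x, y, z axes, in that order (R = Rz(yaw) Ry(pitch) Rx(roll)).
In Python, from workcell import bot gives the robot as it stands. The module is installed in compiled form; this text tells all that it offers.
- The arm moves only by the tool apply_moves, never from a script. Its arguments are lists of equal length, an entry for each row: "claw": the finger opening in m, from 0 to 0.0854; "xyz": the shift along the tool's x, y, z in m, a list of three; "twist": the turn, a rotation vector about the tool's x, y, z in rad, a list of three. A call has 1 to 20 rows; each row shifts and turns the commanded pose from where the row before left it, along the tool's axes as they then stand; what a row does not reach is not made up. A row lasts 1/10 s, in which the tool goes at most 50 mm and 8.59 degrees, less where a joint would pass 70% of its speed; a pose out of reach is approached as far as the arm can. A call with a gripper value outside its range is refused whole. The fingers move at their own pace and stop on an object; "force" is the grip in N (left out, the last holds). Time passes only in rows, so rows that do not move let the fingers close. It gives the time, the measured TCP pose, the force, the opening and the grip force at its end, in the units of the state.
- bot.observe(): the state, without advancing time (a new reading comes with each control period).
- bot.grab_frame(name): name is "scene" or "side" or "wrist"; returns a dict with "img" (400x640x3 uint8, red, green, blue), "vfov" (degrees; the focal length in pixels is half the picture's height over the tangent of half this angle, whatever the lens; pixels are square), "cx", "cy" (the principal point, pixels), "distortion" ([k1, k2, p1, p2, k3] as OpenCV has them; the pictures are not rectified), "view" (4x4, takes a point from world to camera coordinates). Camera axes: x right, y up, looking along -z (the intrinsics and any distortion apply to the point x, -y, -z); pixel columns grow to the right and rows downward; lengths in m; the calibration is good to about 2 mm. A picture is of the moment at which its call begins. There is no depth.
- bot.job_done(): hands the job in; it is judged then, once.
Trained networks look in the newest picture that a camera, given by its name, has taken for a name from the list of things; names that differ only in an ending like _2 or _b are one class to them, and where a whole thing is asked for, a point or a joint stands for the part that bears it (a point fixed in the world has none). Each returns a list of dicts, best first, with "score" (0 to 1); they miss things now and then, are a little off and sometimes report something else, mostly with a low value. They report only what shows in the picture. A call takes as long as a camera call. They do not tell look-alikes from the thing itself.
- bot.find_in(camera, query): "position" ([x, y, z] in m, in world coordinates, good to about 4 mm: the middle of the surface that is visible of it).
The state is a dict: "clock": time; "qpos": joint angles; "qd": joint speeds; "joint_efforts": joint torques, N m; "position": TCP position; "tool_rot": TCP orientation; "force": force on the tool from outside, world axes, zero at the start; "moment": the same for the moment, N m; "grip_width": finger opening in m; "finger_force": force on a finger pad.
Only numpy, scipy, OpenCV 4.12 (cv2) and the standard library are available. Lean on these libraries where they do the work, as an engineer would, in place of code of your own. Each camera call takes 0.05 s, during which the arm holds its last target. There are 200 camera calls.

TASK

Pack the gift tray for the Advent party: put the red chocolate Santa, the gold praline box, the green bar and the blue bar each into the tray compartment lined with the card of its own colour, resting on the card near the middle, standing or lying the same way up as now. The black bar and the purple praline box have no card in the tray: leave them where they are.

Things in the scene. Friction and masses are not known exactly. Their poses are not given: they have to be found in the camera images.
- santa_center (a point): RED treat: foil-wrapped chocolate Santa, standing upright, 78 high; straight round body 36 diameter up to 46 high, then a narrower head and pointed hat with a white bobble; white beard, black belt; about 70 g. The point is on its axis 39 mm above its underside; z up.
- gold_pot_center (a point): GOLD (yellow) treat: upright round praline box, 42 diameter x 36 high, cream ribbon round it and a small cream bow (4 mm high) on top; about 60 g. The point is its centre, 18 mm above its underside; z up.
- green_bar_center (a point): GREEN treat: wrapped chocolate bar, 76 long (along its x) x 28 wide (y) x 22 high (z), lying flat on the table; the last 7 mm at each end are thin crimped fins, so pick it up across its 28 mm width at the middle; about 50 g; cream bands near both ends. The point is its centre, 11 mm above its underside.
- blue_bar_center (a point): BLUE treat: wrapped chocolate bar, 76 long (along its x) x 28 wide (y) x 22 high (z), lying flat on the table; the last 7 mm at each end are thin crimped fins, so pick it up across its 28 mm width at the middle; about 50 g; cream bands near both ends. The point is its centre, 11 mm above its underside.
- black_bar_center (a point): BLACK look-alike, to be left alone: wrapped chocolate bar, 76 long (along its x) x 28 wide (y) x 22 high (z), lying flat on the table; the last 7 mm at each end are thin crimped fins, so pick it up across its 28 mm width at the middle; about 50 g; cream bands near both ends. The point is its centre, 11 mm above its underside.
- purple_pot_center (a point): PURPLE look-alike, to be left alone: upright round praline box, 42 diameter x 36 high, cream ribbon round it and a small cream bow (4 mm high) on top; about 60 g. The point is its centre, 18 mm above its underside; z up.
- card_red: red liner card, 92 x 92 x 2, fixed on the floor of one compartment of the cardboard gift tray. Origin: centre of the card's underside, the middle of the compartment, 5 mm above the table; its top is 7 mm above the table. x and y run parallel to the compartment's walls, z up. Which card is in which compartment changes.
- card_gold: gold (yellow) liner card in another compartment of the same tray; size, origin and axes as for the red card. The tray is fixed: 204 x 204 x 20 high, 4 mm walls and two crossing 4 mm dividers (tops 20 mm above the table) make four square compartments, 96 wide inside, one card in each.
- card_green: green liner card in another compartment of the same tray; size, origin and axes as for the red card. All six treats start on the table beside the tray, middles at least 100 mm apart; two silver tealights (38 diameter, 15 high) stand among them, near x 0.53, y -0.13 and -0.27, and are not part of the job.
- card_blue: blue liner card in another compartment of the same tray; size, origin and axes as for the red card.
Things that resemble listed ones, but are neither listed nor needed, are in the scene too. Several things look just like the part that bears blue_bar_center: the one meant starts nearest to the robot's base. Several things look just like the part that bears santa_center: the one meant starts farthest to the robot's right.

How it is judged:
By the outcome, as a careful person would: the job done as asked, in the order asked, and still so for the second after the job is handed in, with the robot touching nothing.
It also fails if it takes over 109 s, if anything falls off the work surface, if the arm or the gripper's body presses on something with over 40 N, if the wrist force passes 120 N, or if a joint passes its speed limit or range.

## Working session

There is one attempt and no reset: what is moved stays moved. The work goes in short steps, Python scripts to look and compute and a tool call to move; the robot and the scene stay as the last step left them, time stands still between calls to the robot, and variables do not carry over. Pictures are saved under pics/ and viewed, at most 14 in all, crops included, and the job is handed in when it is done.

Besides the shell and the picture viewer there is one more tool, called by a JSON object that holds its "method" and its "body", one argument or row to a line. apply_moves: Moves the arm, as the interface text tells. Its arguments: {"type":"object","properties":{"claw":{"type":"array"},"xyz":{"type":"array"},"twist":{"type":"array"},"force":{"type":"number"}},"required":["claw","xyz","twist"]}

```bash
mkdir -p pics; python3 - <<'E'
from workcell import bot
import cv2
for c in ("scene","side"):
    f=bot.grab_frame(c); cv2.imwrite(f"pics/{c}0.png",cv2.cvtColor(f["img"],cv2.COLOR_RGB2BGR))
    for q in ["santa_center","gold_pot_center","green_bar_center","blue_bar_center","black_bar_center","purple_pot_center","card_red","card_gold","card_green","card_blue"]:
        print(c,q,[(round(d["score"],2),[round(v,3) for v in d["position"]]) for d in bot.find_in(c,q)][:4])
s=bot.observe();print(s["clock"],s["position"],s["tool_rot"])
E
```

```text
scene santa_center [(0.85, [0.37, -0.267, 0.04]), (0.64, [0.489, -0.343, 0.044]), (0.16, [0.448, -0.065, 0.018])]
scene gold_pot_center [(0.81, [0.628, -0.349, 0.038])]
scene green_bar_center [(0.8, [0.589, -0.086, 0.024]), (0.42, [0.48, 0.256, 0.006])]
scene blue_bar_center [(0.89, [0.696, -0.258, 0.022]), (0.71, [0.459, -0.216, 0.034]), (0.57, [0.595, -0.218, 0.019])]
scene black_bar_center [(0.74, [0.447, -0.066, 0.02])]
scene purple_pot_center [(0.92, [0.458, -0.216, 0.034])]
scene card_red [(0.69, [0.478, 0.256, 0.008]), (0.58, [0.59, 0.168, 0.009])]
scene card_gold [(0.9, [0.582, 0.268, 0.007])]
scene card_green [(0.6, [0.482, 0.258, 0.008]), (0.56, [0.593, 0.17, 0.006])]
scene card_blue [(0.73, [0.49, 0.152, 0.005])]
side santa_center [(0.98, [0.473, -0.345, 0.045]), (0.89, [0.355, -0.265, 0.047])]
side gold_pot_center [(0.89, [0.607, -0.354, 0.033])]
side green_bar_center [(0.59, [0.58, -0.089, 0.025])]
side blue_bar_center [(0.64, [0.686, -0.259, 0.023])]
side black_bar_center [(0.93, [0.438, -0.059, 0.023])]
side purple_pot_center [(0.77, [0.446, -0.223, 0.035])]
side card_red [(0.84, [0.594, 0.167, 0.007])]
side card_gold [(0.63, [0.584, 0.267, 0.011])]
side card_green [(0.54, [0.482, 0.257, 0.004])]
side card_blue [(0.79, [0.495, 0.157, 0.006]), (0.65, [0.607, -0.352, 0.032])]
1.1 [ 6.25004442e-01 -3.51617598e-05  2.31307897e-01] [3.14158218e+00 6.97388677e-06 1.57077385e+00]
```

View pics/scene0.png

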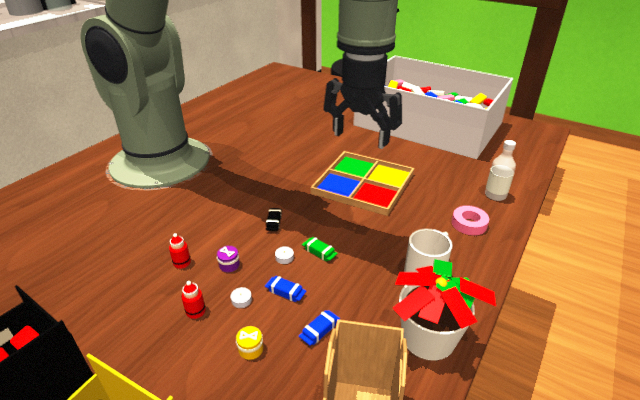

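View pics/side0.png

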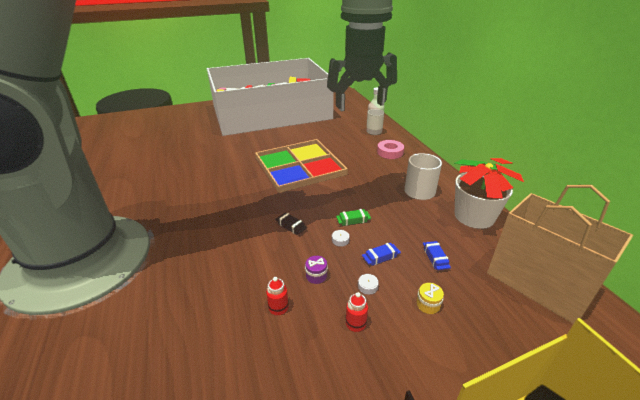

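Santas in the scene picture: (179,250) at y≈-0.267 and (193,300) at y≈-0.344. The second is farther right, so it is the one meant. Blue bars: (286,288) at r≈0.63 and (320,327) at r≈0.74. The first is nearer the base, so it is the one meant. Cards in the scene picture are green (355,166), gold (390,176), blue (338,185) and red (377,195). Next I'll confirm with a crop and measure poses by colour.

```bash
cat > h.py <<'E'
import numpy as np, cv2
from workcell import bot
def K(f):
    F=200/np.tan(np.radians(f["vfov"])/2); return np.array([[F,0,f["cx"]],[0,F,f["cy"]],[0,0,1]])
def toworld(f,uv,z):
    n=cv2.undistortPoints(np.float64(uv).reshape(-1,1,2),K(f),np.float64(f["distortion"])).reshape(-1,2)
    V=np.array(f["view"]); R=V[:3,:3]; c=-R.T@V[:3,3]
    d=np.c_[n[:,0],-n[:,1],-np.ones(len(n))]@R
    return (c+d*((z-c[2])/d[:,2])[:,None])[:,:2]
HUE={"red":[(0,8),(172,180)],"gold":[(22,33)],"green":[(45,75)],"blue":[(105,128)]}
def blobs(f,col,z,amin=60,box=(0.3,0.8,-0.45,0.35)):
    hsv=cv2.cvtColor(f["img"],cv2.COLOR_RGB2HSV); m=np.zeros(hsv.shape[:2],np.uint8)
    for a,b in HUE[col]: m|=cv2.inRange(hsv,(a,150,60),(b,255,255))
    m=cv2.morphologyEx(m,cv2.MORPH_CLOSE,np.ones((5,5)))
    n,l,st,_=cv2.connectedComponentsWithStats(m); out=[]
    for i in range(1,n):
        if st[i,4]<amin: continue
        v,u=np.nonzero(l==i); p=toworld(f,np.c_[u,v],z); c=p.mean(0)
        if not(box[0]<c[0]<box[1] and box[2]<c[1]<box[3]): continue
        r=cv2.minAreaRect(np.float32(p*1000)); b=cv2.boxPoints(r); e=b[1]-b[0]; g=b[2]-b[1]
        L=e if np.hypot(*e)>np.hypot(*g) else g
        out.append((np.round(r[0]),np.round(r[1]),round(float(np.degrees(np.arctan2(L[1],L[0]))%180),1),(int(u.mean()),int(v.mean()))))
    return out
E
python3 - <<'E'
from h import *
for c in ("scene","side"):
    f=bot.grab_frame(c)
    for col in HUE:
        for z in (.007,.015):
            for b in blobs(f,col,z): print(c,col,z,b)
    if c=="scene":
        im=cv2.resize(f["img"][200:370,150:360],None,fx=3.5,fy=3.5,interpolation=2); cv2.imwrite("pics/crop.png",im[:,:,::-1])
E
```

```text
scene red 0.007 (array([331.,  35.]), array([57., 82.]), 130.0, (257, 188))
scene red 0.007 (array([590., 168.]), array([90., 78.]), 6.1, (374, 194))
scene red 0.007 (array([454.,  27.]), array([148.,  95.]), 17.0, (300, 204))
scene red 0.007 (array([483., -44.]), array([26., 51.]), 152.8, (291, 225))
scene red 0.007 (array([610.,  26.]), array([54., 25.]), 2.0, (356, 227))
scene red 0.007 (array([ 337., -242.]), array([ 38., 113.]), 144.8, (179, 252))
scene red 0.007 (array([ 460., -322.]), array([39., 93.]), 148.0, (193, 301))
scene red 0.015 (array([339.,  26.]), array([57., 81.]), 130.0, (257, 188))
scene red 0.015 (array([594., 158.]), array([89., 77.]), 6.1, (374, 194))
scene red 0.015 (array([460.,  18.]), array([146.,  94.]), 17.0, (300, 204))
scene red 0.015 (array([489., -51.]), array([26., 50.]), 152.8, (291, 225))
scene red 0.015 (array([614.,  18.]), array([53., 24.]), 2.0, (356, 227))
scene red 0.015 (array([ 345., -247.]), array([ 38., 111.]), 144.8, (179, 252))
scene red 0.015 (array([ 466., -326.]), array([39., 92.]), 148.0, (193, 301))
scene gold 0.007 (array([571.,
[... 1861 characters left out ...]
 5.5, (276, 158))
side green 0.007 (array([587., -68.]), array([44., 77.]), 172.4, (352, 216))
side green 0.015 (array([482., 249.]), array([85., 74.]), 5.5, (276, 158))
side green 0.015 (array([583., -78.]), array([43., 76.]), 172.4, (352, 216))
side blue 0.007 (array([495., 164.]), array([86., 71.]), 5.1, (288, 174))
side blue 0.007 (array([ 700., -243.]), array([78., 32.]), 78.8, (437, 255))
side blue 0.007 (array([ 592., -198.]), array([77., 33.]), 5.2, (379, 252))
side blue 0.015 (array([492., 151.]), array([85., 70.]), 5.1, (288, 174))
side blue 0.015 (array([ 694., -250.]), array([77., 31.]), 78.8, (437, 255))
side blue 0.015 (array([ 588., -205.]), array([76., 33.]), 5.2, (379, 252))
```

View pics/crop.png

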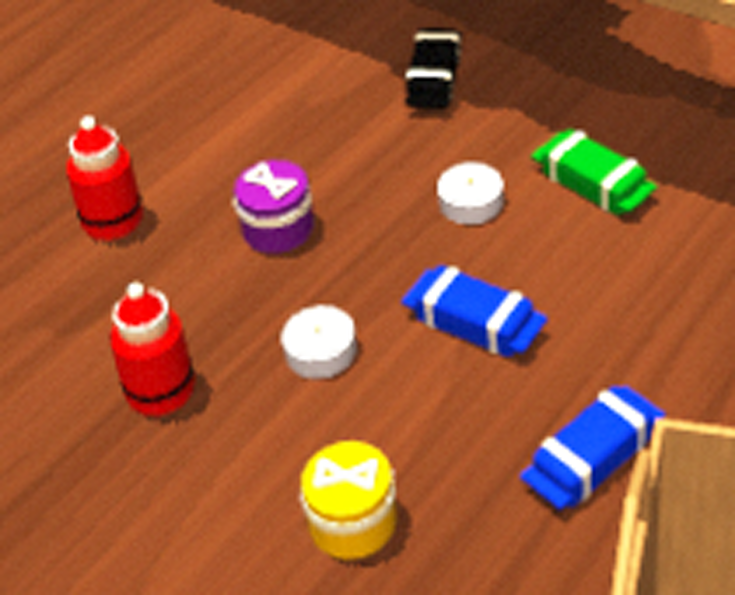

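The crop confirms the candidates: the target santa is the lower one at crop (150,350), and the target blue bar is the one beside the tealights at (475,310). The tray is turned about 5.7° and centred near (0.538, 0.215). Moving above the santa.

{"method": "apply_moves", "body": {
  "claw": [0.085,0.085,0.085,0.085,0.085,0.085,0.085,0.085,0.085,0.085,0.085],
  "xyz": [
    [-0.0344,-0.0145,0],
    [-0.0344,-0.0145,0],
    [-0.0344,-0.0145,0],
    [-0.0344,-0.0145,0],
    [-0.0344,-0.0145,0],
    [-0.0344,-0.0145,0],
    [-0.0344,-0.0145,0],
    [-0.0344,-0.0145,0],
    [-0.0344,-0.0145,0],
    [-0.0344,-0.0145,0],
    [0,0,0]
  ],
  "twist": [
    [0,0,0],
    [0,0,0],
    [0,0,0],
    [0,0,0],
    [0,0,0],
    [0,0,0],
    [0,0,0],
    [0,0,0],
    [0,0,0],
    [0,0,0],
    [0,0,0]
  ],
  "force": 30
}}

```text
clock: 2.3
position: [0.4771, -0.349, 0.2313]
tool_rot: [-3.141, 0.002, 1.564]
force: [0.3, 0.5, 0.2]
grip_width: 0.0852
finger_force: 0.0
```

```bash
cat > look.py <<'E'
import sys
from h import *
s=bot.observe(); f=bot.grab_frame("wrist"); cv2.imwrite(f"pics/{sys.argv[1]}.png",f["img"][:,:,::-1])
print(round(s["clock"],1),np.round(s["position"],4),np.round(s["tool_rot"],3),np.round(s["force"],1),round(s["grip_width"],4))
for a in sys.argv[2:]:
    col,z=a.split(",")
    for b in blobs(f,col,float(z)): print(col,b)
E
python3 look.py w1 red,.046 gold,.036; python3 - <<'E'
from h import *
f=bot.grab_frame("wrist")
for q in ("santa_center","gold_pot_center"): print([(round(d["score"],2),np.round(d["position"],3)) for d in bot.find_in("wrist",q)])
E
```

```text
2.3 [ 0.4771 -0.349   0.2313] [-3.141e+00  2.000e-03  1.564e+00] [0.3 0.5 0.2] 0.0852
red (array([ 367., -256.]), array([35., 46.]), 173.0, (211, 91))
red (array([ 477., -331.]), array([37., 37.]), 134.2, (320, 162))
gold (array([ 610., -340.]), array([40., 51.]), 164.5, (437, 167))
[(0.7, array([ 0.479, -0.332,  0.06 ])), (0.6, array([ 0.372, -0.257,  0.049]))]
[(0.81, array([ 0.609, -0.341,  0.039]))]
```

View pics/w1.png

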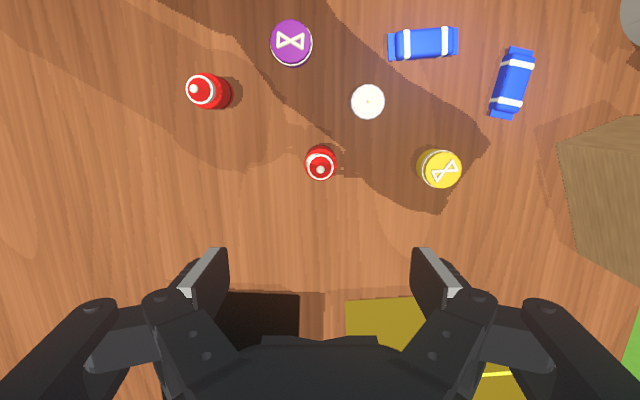

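The wrist view shows the target santa at (320,162), so its axis is at (0.477, -0.331). Descending and gripping.

{"method": "apply_moves", "body": {
  "claw": [0.085,0.085,0.085,0.085,0.085,0.085,0.085,0.085,0.03,0.03,0.03,0.03,0.03,0.03,0.03],
  "xyz": [
    [0.018,0,0],
    [0,0,0.035],
    [0,0,0.04],
    [0,0,0.04],
    [0,0,0.04],
    [0,0,0.03],
    [0,0,0.02],
    [0,0,0.011],
    [0,0,0],
    [0,0,0],
    [0,0,0],
    [0,0,0],
    [0,0,0],
    [0,0,0],
    [0,0,0]
  ],
  "twist": [
    [0,0,0],
    [0,0,0],
    [0,0,0],
    [0,0,0],
    [0,0,0],
    [0,0,0],
    [0,0,0],
    [0,0,0],
    [0,0,0],
    [0,0,0],
    [0,0,0],
    [0,0,0],
    [0,0,0],
    [0,0,0],
    [0,0,0]
  ],
  "force": 30
}}

```text
clock: 4.0
position: [0.4806, -0.3263, 0.0166]
tool_rot: [3.14, 0.001, 1.571]
force: [-1.8, 2.5, 9.7]
grip_width: 0.0349
finger_force: 29.0
```

{"method": "apply_moves", "body": {
  "claw": [0.03,0.03,0.03,0.03,0.03,0.03,0.03,0.03,0.03,0.03,0.03,0.03,0.03,0.03,0.03,0.03,0.03,0.03,0.03,0.03],
  "xyz": [
    [0,0,-0.01],
    [0,0,-0.02],
    [0,0,-0.03],
    [0,0,-0.03],
    [0,0,-0.03],
    [0.042,0.0094,0],
    [0.042,0.0094,0],
    [0.042,0.0094,0],
    [0.042,0.0094,0],
    [0.042,0.0094,0],
    [0.042,0.0094,0],
    [0.042,0.0094,0],
    [0.042,0.0094,0],
    [0.042,0.0094,0],
    [0.042,0.0094,0],
    [0.042,0.0094,0],
    [0.039,0.0094,0],
    [0,0,0],
    [0,0,0],
    [0,0,0]
  ],
  "twist": [
    [0,0,0],
    [0,0,0],
    [0,0,0],
    [0,0,0],
    [0,0,0],
    [0,0,0],
    [0,0,0],
    [0,0,0],
    [0,0,0],
    [0,0,0],
    [0,0,0],
    [0,0,0],
    [0,0,0],
    [0,0,0],
    [0,0,0],
    [0,0,0],
    [0,0,0],
    [0,0,-0.1],
    [0,0,0],
    [0,0,0]
  ]
}}

```text
clock: 6.0
position: [0.5929, 0.1739, 0.1359]
tool_rot: [3.141, 0.0, 1.667]
force: [-0.1, -0.0, -0.2]
grip_width: 0.0351
finger_force: 30.2
```

```bash
python3 look.py w2 red,.007 gold,.007 green,.007 blue,.007
```

```text
6.0 [0.5929 0.1739 0.1359] [3.141 0.    1.667] [-0.1 -0.  -0.2] 0.0351
red (array([596., 126.]), array([ 92., 166.]), 95.9, (319, 215))
red (array([605.,  40.]), array([62., 51.]), 5.5, (318, 319))
gold (array([584., 262.]), array([95., 97.]), 96.1, (322, 85))
green (array([482., 252.]), array([91., 91.]), 5.2, (185, 84))
blue (array([493., 153.]), array([91., 91.]), 95.8, (209, 201))
```

View pics/w2.png

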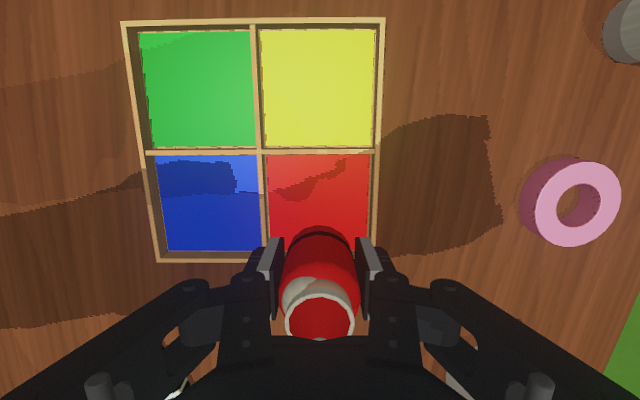

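Santa is held upright. The wrist view shows the cards whole: green (185,84), gold (322,85), blue (209,201). That puts the red compartment middle at about (0.593, 0.163). Lowering.

{"method": "apply_moves", "body": {
  "claw": [0.03,0.03,0.03,0.03,0.03,0.03,0.03,0.055,0.055,0.055,0.055,0.055,0.055,0.055,0.06,0.07,0.085,0.085,0.085,0.085],
  "xyz": [
    [-0.006,0,0.03],
    [0,0,0.03],
    [0,0,0.025],
    [0,0,0.015],
    [0,0,0.008],
    [0,0,0.003],
    [0,0,0],
    [0,0,0],
    [0,0,0],
    [0,0,0],
    [0,0,-0.005],
    [0,0,-0.02],
    [0,0,-0.03],
    [0,0,-0.03],
    [0,0,-0.04],
    [0,0,-0.04],
    [0,0,0],
    [0,0,0],
    [0,0,0],
    [0,0,0]
  ],
  "twist": [
    [0,0,0],
    [0,0,0],
    [0,0,0],
    [0,0,0],
    [0,0,0],
    [0,0,0],
    [0,0,0],
    [0,0,0],
    [0,0,0],
    [0,0,0],
    [0,0,0],
    [0,0,0],
    [0,0,0],
    [0,0,0],
    [0,0,0],
    [0,0,0],
    [0,0,0],
    [0,0,0],
    [0,0,0],
    [0,0,0]
  ]
}}

```text
clock: 8.05
position: [0.5929, 0.1688, 0.1883]
tool_rot: [-3.14, 0.0, 1.671]
force: [0.3, -0.3, 0.2]
grip_width: 0.085
finger_force: 0.0
```

```bash
python3 look.py w3 red,.040 red,.007 blue,.007 green,.007 gold,.007; python3 - <<'E'
from h import *
f=bot.grab_frame("side"); cv2.imwrite("pics/s3.png",cv2.resize(f["img"][110:360,220:500],None,fx=2.5,fy=2.3)[:,:,::-1])
E
```

```text
8.1 [0.5929 0.1688 0.1883] [-3.14   0.     1.671] [ 0.3 -0.3  0.2] 0.085
red (array([592., 170.]), array([82., 82.]), 5.7, (319, 184))
red (array([593., 162.]), array([92., 91.]), 5.7, (319, 184))
blue (array([493., 153.]), array([91., 90.]), 5.8, (226, 184))
green (array([456., 249.]), array([38., 90.]), 94.8, (180, 84))
gold (array([622., 293.]), array([23., 54.]), 124.0, (359, 51))
gold (array([630., 242.]), array([ 6., 40.]), 91.7, (362, 114))
gold (array([596., 222.]), array([37.,  9.]), 5.7, (328, 131))
```

View pics/s3.png

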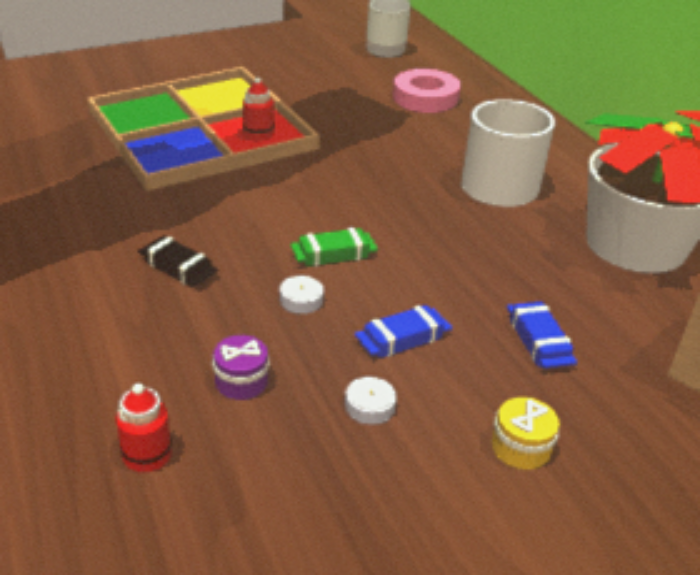

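Santa stands near the middle of the red card, at crop (258,130). Next I'll check clearance from the paper bag while moving to the gold box.

{"method": "apply_moves", "body": {
  "claw": [0.085,0.085,0.085,0.085,0.085,0.085,0.085,0.085,0.085,0.085,0.085,0.085,0.085,0.085,0.085],
  "xyz": [
    [-0.0423,-0.0028,0],
    [-0.0423,-0.0028,0],
    [-0.0423,-0.0028,0],
    [-0.0423,-0.0028,0],
    [-0.0423,-0.0028,0],
    [-0.0423,-0.0028,0],
    [-0.0423,-0.0028,0],
    [-0.0423,-0.0028,0],
    [-0.0423,-0.0028,0],
    [-0.0423,-0.0028,0],
    [-0.0423,-0.0028,0],
    [-0.0423,-0.0028,0],
    [0,0,0],
    [0,0,0],
    [0,0,0]
  ],
  "twist": [
    [0,0,0],
    [0,0,0],
    [0,0,0],
    [0,0,0],
    [0,0,0],
    [0,0,0],
    [0,0,0],
    [0,0,0],
    [0,0,0],
    [0,0,0],
    [0,0,0],
    [0,0,0],
    [0,0,0],
    [0,0,0],
    [0,0,0]
  ]
}}

```text
clock: 9.65
position: [0.6108, -0.3383, 0.1888]
tool_rot: [-3.141, -0.001, 1.672]
force: [-0.2, -0.1, 0.5]
grip_width: 0.085
finger_force: 0.0
```

```bash
python3 look.py w4 gold,.036 gold,.02; python3 - <<'E'
from h import *
f=bot.grab_frame("side"); print(toworld(f,[[490,262],[565,315]],0))
E
```

```text
9.7 [ 0.6108 -0.3383  0.1888] [-3.141e+00 -1.000e-03  1.672e+00] [-0.2 -0.1  0.5] 0.085
gold (array([ 616., -339.]), array([45., 40.]), 81.3, (323, 184))
gold (array([ 616., -342.]), array([47., 42.]), 81.3, (323, 184))
[[ 0.79347761 -0.29306676]
 [ 0.82852562 -0.44106642]]
```

View pics/w4.png

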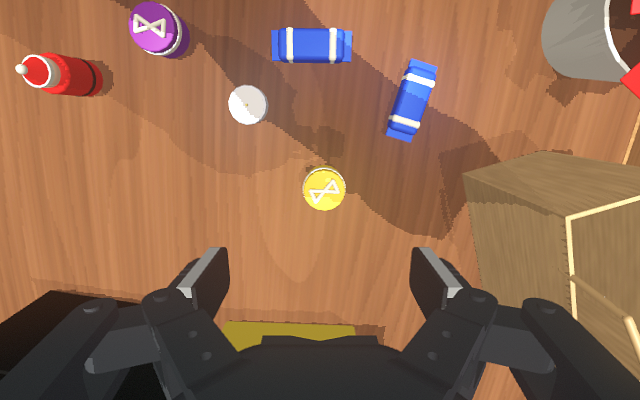

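The gold box is at (323,187), so its middle is at (0.616, -0.340). The bag is well clear, at x>0.78. Grasping.

{"method": "apply_moves", "body": {
  "claw": [0.085,0.085,0.085,0.085,0.085,0.085,0.085,0.036,0.036,0.036,0.036,0.036,0.036,0.036,0.036,0.036,0.036,0.036,0.036,0.036],
  "xyz": [
    [-0.002,0.005,0.03],
    [0,0,0.04],
    [0,0,0.04],
    [0,0,0.035],
    [0,0,0.025],
    [0,0,0.012],
    [0,0,0],
    [0,0,0],
    [0,0,0],
    [0,0,0],
    [0,0,0],
    [0,0,0],
    [0,0,0],
    [0,0,-0.01],
    [0,0,-0.02],
    [0,0,-0.03],
    [0,0,-0.03],
    [0,0,-0.03],
    [0,0,0],
    [0,0,0]
  ],
  "twist": [
    [0,0,0],
    [0,0,0],
    [0,0,0],
    [0,0,0],
    [0,0,0],
    [0,0,0],
    [0,0,0],
    [0,0,0],
    [0,0,0],
    [0,0,0],
    [0,0,0],
    [0,0,0],
    [0,0,0],
    [0,0,0],
    [0,0,0],
    [0,0,0],
    [0,0,0],
    [0,0,0],
    [0,0,0],
    [0,0,0]
  ]
}}

```text
clock: 11.75
position: [0.6161, -0.341, 0.1285]
tool_rot: [3.14, 0.001, 1.671]
force: [-0.9, 0.1, -1.3]
grip_width: 0.0411
finger_force: 30.6
```

{"method": "apply_moves", "body": {
  "claw": [0.036,0.036,0.036,0.036,0.036,0.036,0.036,0.036,0.036,0.036,0.036,0.036,0.036,0.036,0.036,0.036,0.036],
  "xyz": [
    [0.0431,0.002,0],
    [0.0431,0.002,0],
    [0.0431,0.002,0],
    [0.0431,0.002,0],
    [0.0431,0.002,0],
    [0.0431,0.002,0],
    [0.0431,0.002,0],
    [0.0431,0.002,0],
    [0.0431,0.002,0],
    [0.0431,0.002,0],
    [0.0431,0.002,0],
    [0.0431,0.002,0],
    [0.0431,0.002,0],
    [0.0431,0.002,0],
    [0,0,0],
    [0,0,0],
    [0,0,0]
  ],
  "twist": [
    [0,0,0],
    [0,0,0],
    [0,0,0],
    [0,0,0],
    [0,0,0],
    [0,0,0],
    [0,0,0],
    [0,0,0],
    [0,0,0],
    [0,0,0],
    [0,0,0],
    [0,0,0],
    [0,0,0],
    [0,0,0],
    [0,0,0],
    [0,0,0],
    [0,0,0]
  ]
}}

```text
clock: 13.45
position: [0.5834, 0.2609, 0.1267]
tool_rot: [-3.141, 0.001, 1.67]
force: [0.5, -0.2, -0.6]
grip_width: 0.0409
finger_force: 30.7
```

{"method": "apply_moves", "body": {
  "claw": [0.036,0.036,0.036,0.036,0.036,0.036,0.036,0.036,0.055,0.055,0.055,0.055,0.055,0.055,0.06,0.07,0.085,0.085,0.085],
  "xyz": [
    [0,0,0.025],
    [0,0,0.03],
    [0,0,0.025],
    [0,0,0.017],
    [0,0,0.01],
    [0,0,0.005],
    [0,0,0],
    [0,0,0],
    [0,0,0],
    [0,0,0],
    [0,0,0],
    [0,0,-0.01],
    [0,0,-0.02],
    [0,0,-0.03],
    [0,0,-0.04],
    [0,0,-0.04],
    [0,0,-0.04],
    [0,0,0],
    [0,0,0]
  ],
  "twist": [
    [0,0,0],
    [0,0,0],
    [0,0,0],
    [0,0,0],
    [0,0,0],
    [0,0,0],
    [0,0,0],
    [0,0,0],
    [0,0,0],
    [0,0,0],
    [0,0,0],
    [0,0,0],
    [0,0,0],
    [0,0,0],
    [0,0,0],
    [0,0,0],
    [0,0,0],
    [0,0,0],
    [0,0,0]
  ]
}}

```text
clock: 15.35
position: [0.5837, 0.2625, 0.1967]
tool_rot: [3.14, -0.001, 1.671]
force: [-0.5, 0.2, 0.2]
grip_width: 0.0853
finger_force: 0.0
```

```bash
python3 - <<'E'
from h import *
s=bot.observe(); print(np.round(s["qpos"],2))
f=bot.grab_frame("scene")
for b in blobs(f,"green",.011)+blobs(f,"gold",.02): print(b)
print(cv2.imwrite("pics/x5.png",cv2.resize(f["img"][130:230,290:440],None,fx=4,fy=4)[:,:,::-1]))
E
```

```text
[-0.54  0.58  0.04  1.6  -0.03  0.96 -0.39]
(array([484., 250.]), array([87., 77.]), 7.0, (353, 166))
(array([584., -79.]), array([41., 78.]), 172.3, (319, 248))
(array([576., 261.]), array([113., 104.]), 4.2, (389, 172))
True
```

View pics/x5.png

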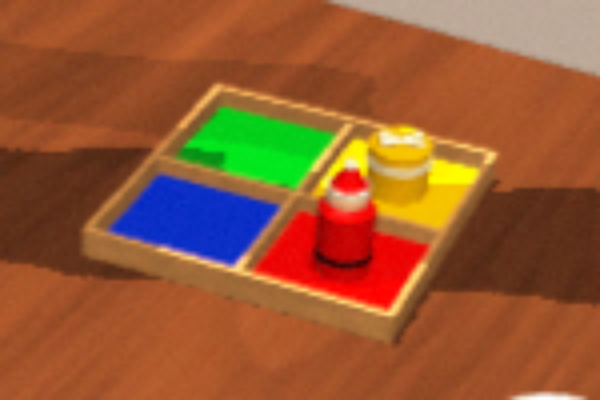

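Gold box stands in its compartment. Moving to the green bar and turning to close across its width.

{"method": "apply_moves", "body": {
  "claw": [0.085,0.085,0.085,0.085,0.085,0.085,0.085,0.085,0.085,0.085,0.085,0.085,0.085,0.085,0.085,0.085,0.085,0.085,0.085],
  "xyz": [
    [-0.0433,-0.0042,0],
    [-0.0433,-0.0042,0],
    [-0.0433,-0.0042,0],
    [-0.0433,-0.0042,0],
    [-0.0433,-0.0042,0],
    [-0.0433,-0.0042,0],
    [-0.0433,-0.0042,0],
    [-0.0433,-0.0042,0],
    [0,0,0],
    [0,0,0],
    [0,0,0],
    [0,0,0],
    [0,0,0],
    [0,0,0],
    [0,0,0],
    [0,0,0],
    [0,0,0],
    [0,0,0],
    [0,0,0]
  ],
  "twist": [
    [0,0,0],
    [0,0,0],
    [0,0,0],
    [0,0,0],
    [0,0,0],
    [0,0,0],
    [0,0,0],
    [0,0,0],
    [0,0,-0.147],
    [0,0,-0.147],
    [0,0,-0.147],
    [0,0,-0.147],
    [0,0,-0.147],
    [0,0,-0.147],
    [0,0,-0.147],
    [0,0,-0.147],
    [0,0,-0.147],
    [0,0,0],
    [0,0,0]
  ]
}}

```text
clock: 17.3
position: [0.5842, -0.0859, 0.1945]
tool_rot: [3.141, -0.001, 2.989]
force: [0.2, -0.8, 0.6]
grip_width: 0.085
finger_force: 0.0
```

```bash
python3 look.py w6 green,.022 green,.011; python3 - <<'E'
from h import *
print(np.round(bot.observe()["qpos"],2))
E
```

```text
17.3 [ 0.5842 -0.0859  0.1945] [ 3.141e+00 -1.000e-03  2.989e+00] [ 0.2 -0.8  0.6] 0.085
green (array([489., 224.]), array([82., 45.]), 5.6, (617, 40))
green (array([553., -73.]), array([26., 15.]), 81.2, (327, 151))
green (array([583., -77.]), array([27., 33.]), 173.1, (327, 182))
green (array([612., -80.]), array([26., 10.]), 81.2, (327, 206))
green (array([488., 234.]), array([85., 46.]), 5.6, (617, 40))
green (array([554., -73.]), array([27., 16.]), 81.2, (327, 151))
green (array([585., -77.]), array([28., 34.]), 173.1, (327, 182))
green (array([615., -81.]), array([27., 10.]), 81.2, (327, 206))
[ 0.22  0.52 -0.25  1.72  0.16  0.92  1.33]
```

View pics/w6.png

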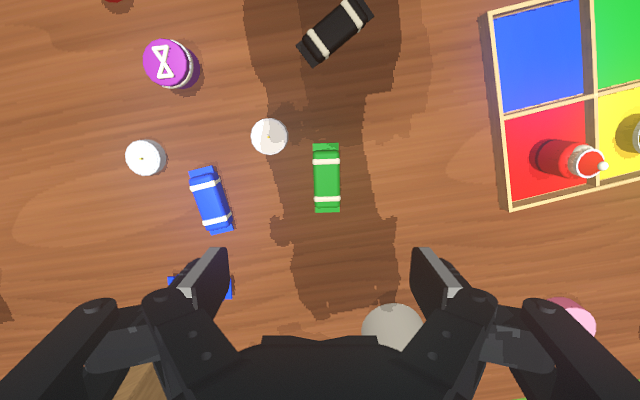

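The green bar is at (327,180), so (0.584, -0.0775), and its yaw matches the tool. Grasping and lifting.

{"method": "apply_moves", "body": {
  "claw": [0.085,0.085,0.085,0.085,0.085,0.085,0.085,0.022,0.022,0.022,0.022,0.022,0.022,0.022,0.022,0.022,0.022,0.022,0.022,0.022],
  "xyz": [
    [0.0013,0.0084,0.035],
    [0,0,0.045],
    [0,0,0.045],
    [0,0,0.035],
    [0,0,0.02],
    [0,0,0.013],
    [0,0,0],
    [0,0,0],
    [0,0,0],
    [0,0,0],
    [0,0,0],
    [0,0,0],
    [0,0,0],
    [0,0,0],
    [0,0,-0.01],
    [0,0,-0.03],
    [0,0,-0.04],
    [0,0,-0.04],
    [0,0,0],
    [0,0,0]
  ],
  "twist": [
    [0,0,0],
    [0,0,0],
    [0,0,0],
    [0,0,0],
    [0,0,0],
    [0,0,0],
    [0,0,0],
    [0,0,0],
    [0,0,0],
    [0,0,0],
    [0,0,0],
    [0,0,0],
    [0,0,0],
    [0,0,0],
    [0,0,0],
    [0,0,0],
    [0,0,0],
    [0,0,0],
    [0,0,0],
    [0,0,0]
  ]
}}

```text
clock: 19.35
position: [0.5849, -0.0774, 0.1237]
tool_rot: [-3.142, 0.002, 2.993]
force: [-0.9, 0.2, -1.1]
grip_width: 0.0271
finger_force: 30.2
```

{"method": "apply_moves", "body": {
  "claw": [0.022,0.022,0.022,0.022,0.022,0.022,0.022,0.022,0.022,0.022,0.022,0.022,0.022,0.022],
  "xyz": [
    [0.0167,0.0345,0],
    [0.0167,0.0345,0],
    [0.0167,0.0345,0],
    [0.0167,0.0345,0],
    [0.0167,0.0345,0],
    [0.0167,0.0345,0],
    [0.0167,0.0345,0],
    [0.0167,0.0345,0],
    [0.0167,0.0345,0],
    [0,0,0],
    [0,0,0],
    [0,0,0],
    [0,0,0],
    [0,0,0]
  ],
  "twist": [
    [0,0,0],
    [0,0,0],
    [0,0,0],
    [0,0,0],
    [0,0,0],
    [0,0,0],
    [0,0,0],
    [0,0,0],
    [0,0,0],
    [0,0,-0.125],
    [0,0,-0.125],
    [0,0,0],
    [0,0,0],
    [0,0,0]
  ]
}}

```text
clock: 20.75
position: [0.4815, 0.2516, 0.122]
tool_rot: [-3.141, -0.001, -3.043]
force: [0.3, 0.3, -0.8]
grip_width: 0.0275
finger_force: 30.1
```

```bash
python3 look.py w7
```

```text
20.8 [0.4815 0.2516 0.122 ] [-3.141e+00 -1.000e-03 -3.043e+00] [ 0.3  0.3 -0.8] 0.0275
```

View pics/w7.png

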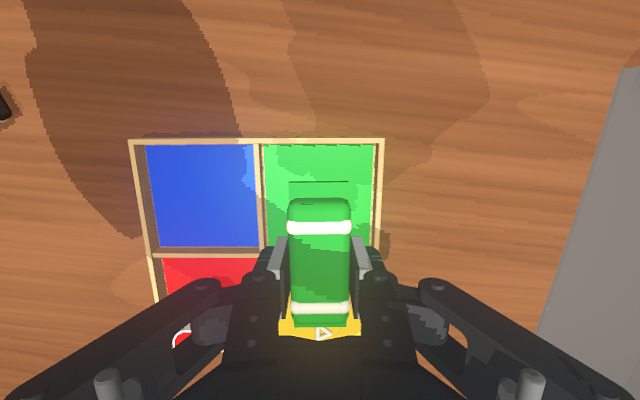

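The green bar is held level and aligned over the green compartment. Lowering.

{"method": "apply_moves", "body": {
  "claw": [0.022,0.022,0.022,0.022,0.022,0.022,0.022,0.022,0.045,0.045,0.045,0.045,0.045,0.045,0.06,0.07,0.085,0.085,0.085],
  "xyz": [
    [-0.002,0,0.025],
    [0,0,0.03],
    [0,0,0.025],
    [0,0,0.015],
    [0,0,0.01],
    [0,0,0.005],
    [0,0,0],
    [0,0,0],
    [0,0,0],
    [0,0,0],
    [0,0,0],
    [0,0,-0.01],
    [0,0,-0.02],
    [0,0,-0.03],
    [0,0,-0.04],
    [0,0,-0.04],
    [0,0,-0.04],
    [0,0,0],
    [0,0,0]
  ],
  "twist": [
    [0,0,0],
    [0,0,0],
    [0,0,0],
    [0,0,0],
    [0,0,0],
    [0,0,0],
    [0,0,0],
    [0,0,0],
    [0,0,0],
    [0,0,0],
    [0,0,0],
    [0,0,0],
    [0,0,0],
    [0,0,0],
    [0,0,0],
    [0,0,0],
    [0,0,0],
    [0,0,0],
    [0,0,0]
  ]
}}

```text
clock: 22.7
position: [0.4839, 0.2522, 0.1937]
tool_rot: [3.141, 0.002, -3.04]
force: [0.7, -0.5, -0.1]
grip_width: 0.0852
finger_force: 0.0
```

{"method": "apply_moves", "body": {
  "claw": [0.085,0.085,0.085,0.085,0.085,0.085,0.085,0.085,0.085,0.085,0.085,0.085,0.085,0.085],
  "xyz": [
    [-0.0054,-0.0429,0],
    [-0.0054,-0.0429,0],
    [-0.0054,-0.0429,0],
    [-0.0054,-0.0429,0],
    [-0.0054,-0.0429,0],
    [-0.0054,-0.0429,0],
    [-0.0054,-0.0429,0],
    [-0.0054,-0.0429,0],
    [-0.0054,-0.0429,0],
    [-0.0054,-0.0429,0],
    [-0.0054,-0.0429,0],
    [0,0,0],
    [0,0,0],
    [0,0,0]
  ],
  "twist": [
    [0,0,0],
    [0,0,0],
    [0,0,0],
    [0,0,0],
    [0,0,0],
    [0,0,0],
    [0,0,0],
    [0,0,0],
    [0,0,0],
    [0,0,0],
    [0,0,0],
    [0,0,0],
    [0,0,0],
    [0,0,0]
  ]
}}

```text
clock: 24.1
position: [0.5905, -0.21, 0.1916]
tool_rot: [3.141, -0.001, -3.038]
force: [-0.2, 0.5, 0.5]
grip_width: 0.0849
finger_force: 0.0
```

```bash
python3 look.py w8 blue,.022 blue,.011
```

```text
24.1 [ 0.5905 -0.21    0.1916] [ 3.141e+00 -1.000e-03 -3.038e+00] [-0.2  0.5  0.5] 0.0849
blue (array([503., 105.]), array([84., 21.]), 20.9, (632, 139))
blue (array([ 558., -210.]), array([15., 25.]), 95.9, (321, 151))
blue (array([ 589., -206.]), array([33., 26.]), 5.4, (321, 181))
blue (array([ 618., -204.]), array([11., 26.]), 95.8, (320, 208))
blue (array([ 682., -276.]), array([14., 33.]), 166.8, (251, 255))
blue (array([ 687., -247.]), array([33., 34.]), 169.4, (276, 262))
blue (array([ 693., -217.]), array([14., 33.]), 172.6, (301, 269))
blue (array([502., 116.]), array([87., 22.]), 20.9, (632, 139))
blue (array([ 560., -209.]), array([16., 26.]), 95.9, (321, 151))
blue (array([ 592., -206.]), array([34., 27.]), 5.4, (321, 181))
blue (array([ 621., -203.]), array([12., 26.]), 95.8, (320, 208))
blue (array([ 687., -278.]), array([14., 34.]), 166.8, (251, 255))
blue (array([ 693., -248.]), array([34., 35.]), 169.4, (276, 262))
blue (array([ 699., -217.]), array([15., 35.]), 172.6, (301, 269))
```

View pics/w8.png

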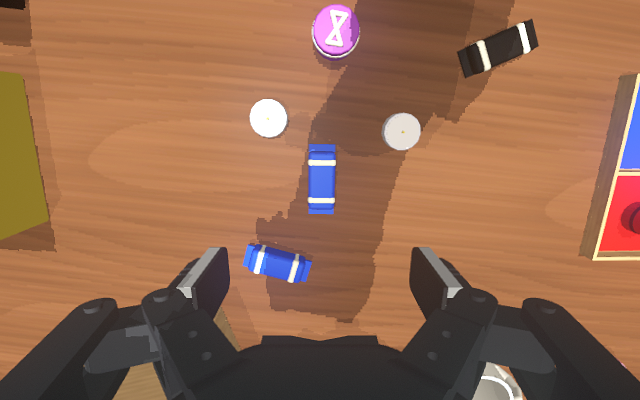

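The target blue bar is at (321,181), so (0.590, -0.2065). The other blue bar at (277,262) stays clear.

{"method": "apply_moves", "body": {
  "claw": [0.085,0.085,0.085,0.085,0.085,0.085,0.085,0.022,0.022,0.022,0.022,0.022,0.022,0.022,0.022,0.022,0.022,0.022,0.022,0.022],
  "xyz": [
    [0,0.0035,0.035],
    [0,0,0.045],
    [0,0,0.045],
    [0,0,0.035],
    [0,0,0.02],
    [0,0,0.0095],
    [0,0,0],
    [0,0,0],
    [0,0,0],
    [0,0,0],
    [0,0,0],
    [0,0,0],
    [0,0,0],
    [0,0,0],
    [0,0,-0.01],
    [0,0,-0.03],
    [0,0,-0.04],
    [0,0,-0.04],
    [0,0,0],
    [0,0,0]
  ],
  "twist": [
    [0,0,0],
    [0,0,0],
    [0,0,0],
    [0,0,0],
    [0,0,0],
    [0,0,0],
    [0,0,0],
    [0,0,0],
    [0,0,0],
    [0,0,0],
    [0,0,0],
    [0,0,0],
    [0,0,0],
    [0,0,0],
    [0,0,0],
    [0,0,0],
    [0,0,0],
    [0,0,0],
    [0,0,0],
    [0,0,0]
  ]
}}

```text
clock: 26.15
position: [0.5908, -0.2079, 0.1241]
tool_rot: [-3.141, 0.002, -3.04]
force: [-0.6, -0.1, -1.6]
grip_width: 0.0277
finger_force: 30.1
```

{"method": "apply_moves", "body": {
  "claw": [0.022,0.022,0.022,0.022,0.022,0.022,0.022,0.022,0.022,0.022,0.022,0.022],
  "xyz": [
    [0.0068,0.041,0],
    [0.0068,0.041,0],
    [0.0068,0.041,0],
    [0.0068,0.041,0],
    [0.0068,0.041,0],
    [0.0068,0.041,0],
    [0.0068,0.041,0],
    [0.0068,0.041,0],
    [0.0068,0.041,0],
    [0,0,0],
    [0,0,0],
    [0,0,0]
  ],
  "twist": [
    [0,0,0],
    [0,0,0],
    [0,0,0],
    [0,0,0],
    [0,0,0],
    [0,0,0],
    [0,0,0],
    [0,0,0],
    [0,0,0],
    [0,0,0],
    [0,0,0],
    [0,0,0]
  ]
}}

```text
clock: 27.35
position: [0.4918, 0.152, 0.1222]
tool_rot: [-3.141, -0.001, -3.04]
force: [0.3, 0.4, -0.1]
grip_width: 0.0271
finger_force: 30.1
```

{"method": "apply_moves", "body": {
  "claw": [0.022,0.022,0.022,0.022,0.022,0.022,0.022,0.022,0.045,0.045,0.045,0.045,0.045,0.045,0.06,0.07,0.085,0.085,0.085],
  "xyz": [
    [-0.001,0.001,0.025],
    [0,0,0.03],
    [0,0,0.025],
    [0,0,0.015],
    [0,0,0.01],
    [0,0,0.005],
    [0,0,0],
    [0,0,0],
    [0,0,0],
    [0,0,0],
    [0,0,0],
    [0,0,-0.01],
    [0,0,-0.02],
    [0,0,-0.03],
    [0,0,-0.04],
    [0,0,-0.04],
    [0,0,-0.04],
    [0,0,0],
    [0,0,0]
  ],
  "twist": [
    [0,0,0],
    [0,0,0],
    [0,0,0],
    [0,0,0],
    [0,0,0],
    [0,0,0],
    [0,0,0],
    [0,0,0],
    [0,0,0],
    [0,0,0],
    [0,0,0],
    [0,0,0],
    [0,0,0],
    [0,0,0],
    [0,0,0],
    [0,0,0],
    [0,0,0],
    [0,0,0],
    [0,0,0]
  ]
}}

```text
clock: 29.25
position: [0.4931, 0.1542, 0.1942]
tool_rot: [3.141, 0.002, -3.04]
force: [-0.5, 0.3, -0.3]
grip_width: 0.0849
finger_force: 0.0
```

```bash
python3 - <<'E'
from h import *
a=bot.grab_frame("scene")["img"][130:350,150:450]; b=bot.grab_frame("side")["img"][110:330,230:480]
cv2.imwrite("pics/fin.png",np.hstack([cv2.resize(a,(430,500)),cv2.resize(b,(370,500))])[:,:,::-1])
E
```

```text
(no output)
```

View pics/fin.png

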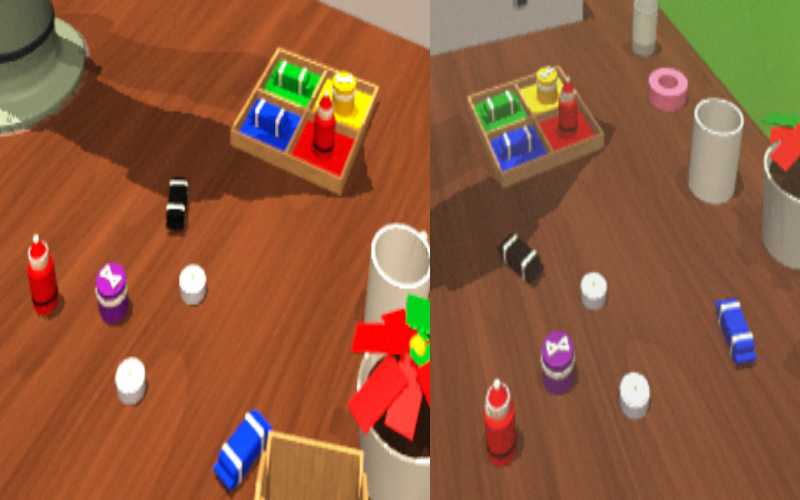

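All four treats sit near the middle of their own cards, and the look-alikes have not moved. Handing in.

```bash
python3 -c "
from workcell import bot
print(bot.job_done())"
```

```text
the job is handed in; nothing more can be done
None
```

The job is handed in: the red Santa, gold box, green bar and blue bar were each placed on their own card at about 29 s, and in the last pictures they sat near the middle with the look-alikes unmoved; no verdict was returned.

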